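# Tighten the window ring of a water-measuring cell with its two-pin spanner

## Robot

A 6-joint arm with a two-finger parallel gripper is mounted at the origin on the work surface. World frame = base frame: x ahead of the robot, y to its left, z up, the work surface at z = 0. Lengths are in m, angles in degrees, forces in N, time in s.
With the tool pointing down it reaches from about 0.3 to 0.75 m from the base axis. Payload 8.5 kg.
Tool frame: the origin (TCP) lies between the finger pads; the fingertips stand env.finger_overhang ahead of it and the grasp point (between the pads) lies 2 mm behind it (env.finger_overhang is the distance from the TCP to the fingertips, in m); z points along the fingers, y is the line along which they close (so a half turn about z gives the same grasp; the last joint's range is limited). The gripper opens to 85 mm and grips with 20 to 120 N. Pads are 22 mm wide; open, the fingers measure 114 mm over their backs; the gripper's body (76 mm by 85 mm) begins 54 mm behind the grasp point. The pads swing forward as they close: fully open they stand 13 mm farther back than shut.
Start: joints at [-78.398, 21.807, 74.336, -0, 83.858, -12.336], TCP at [0.223, -0.503, 0.248] pointing down, gripper open.
Joint ranges: [-178.18, 178.18], [-50.72, 133.34], [12.68, 142.11], [-81.47, 261.47], [9.98, 163.14], [-165.26, 165.26]. Speed limits (degrees/s): [136.94, 136.94, 180, 180, 180, 180].

## Interface

Orientations are given as a 3x3 rotation matrix whose columns are the frame's x, y, z axes.
In Python, from rig import env gives the robot as it stands. The module is installed in compiled form; this text tells all that it offers.
- The arm moves only by the tool jog_arm, never from a script. Its arguments are lists of equal length, an entry for each row: "hand": the finger opening in m, from 0 to 0.0854; "travel": the shift along the world's x, y, z in m, a list of three; "yaw": the turn about the world's z in rad. A call has exactly 5 rows; each row shifts and turns the commanded pose from where the row before left it; what a row does not reach is not made up. A row lasts 1/8 s, in which the tool goes at most 62.5 mm and 10.7 degrees, less where a joint would pass 70% of its speed; a pose out of reach is approached as far as the arm can. A call is refused whole if a number of a shift passes 0.0625 or a number of a turn 0.188, either way. A call with a gripper value outside its range is refused whole. The fingers move at their own pace and stop on an object; "grip_force" is the grip in N (left out, the last holds). Time passes only in rows, so rows that do not move let the fingers close, or fill a call up. It gives the time, the measured TCP pose, the force, the opening and the grip force at its end, in the units of the state.
- env.observe(): the state, without advancing time (a new reading comes with each control period).
- env.get_image(name): name is "scene" or "top" or "wrist"; returns the picture (420x560x3 uint8, red, green, blue); there is no depth.
- env.calibration(name): a dict with "fx", "fy", "cx", "cy" (pixels), "position" and "rotation" of the camera in the world; the wrist camera has in their place "hand_eye" (4x4, takes a point from camera to tool coordinates, whose origin is the TCP and whose axes are the flange's). Camera axes: x right, y down, z forward; pixel columns grow to the right and rows downward; lengths in m; the calibration is good to about 2 mm. A picture is of the moment at which its call begins: read the wrist's pose just before it. calibration takes no time and is no camera call.
- env.close_job(): hands the job in; it is judged then, once.
The state is a dict: "time_s": time; "q": joint angles; "qvel": joint speeds; "joint_efforts": joint torques, N m; "position": TCP position; "tool_rot": TCP orientation; "ft_force": force on the tool from outside, world axes, zero at the start; "wrist_torque": the same for the moment, N m; "grip_width": finger opening in m; "gripper_force": force on a finger pad.
Only numpy, scipy, OpenCV 4.12 (cv2) and the standard library are available. Lean on these libraries where they do the work, as an engineer would, in place of code of your own. Each camera call takes 0.05 s, during which the arm holds its last target. There are 200 camera calls.

## Task

The glass window of the measuring cell has been put back in, but the retaining ring deep in the round collar above it is still loose. Take the two-pin spanner from its stand, set its pins into the ring's two holes, and screw the ring clockwise until it comes to its stop, going gently on the way in and while turning so that the glass does not crack. Then put the spanner back upright in its stand, and leave the other things on the bench and tray as they are.

Things in the scene. Friction and masses are not known exactly. Their poses are not given: they have to be found in the camera images.
- spanner_grip (a point): Two-pin spanner, 88 mm tall, 0.29 to 0.45 kg: a flat black plastic handle on edge (64 mm long, 14 thick, 34 high) on a steel stem (14 mm across) on a round steel foot with two pins below. This point is the handle's centre, 71 mm above the pin tips; z points up along the spanner, x along the handle's length. The spanner is the same after half a turn.
- spanner_face (a point): Centre of the underside of the spanner's round foot (58 mm across, 12 mm thick), 64 mm below the handle's centre, same axes. From this face stick out two round-nosed steel pins, 6 mm across and 7 mm long, 22 mm either side of the axis along x, in line with the handle.
- cell: Measuring cell, fixed to the bench: aluminium block 92 mm square, 44 mm high, on a 128 mm base plate; hose barbs on its +y and -y sides, black lamp module on +x. On top a round collar, 86 mm across, rim 70 mm above the bench, with a 60.5 mm bore (2 mm chamfer) guiding the foot. Origin on the collar's axis at bench level, z up. A press of 40 N, or 1.2 N m at the stop, cracks the glass.
- recess (a point): Centre of the flat top of the steel retaining ring, on the collar's axis, 14 mm below the collar's rim (56 mm above the bench). The ring is 60 mm across; its two round holes, 9 mm wide (1.2 mm chamfer) and 8 mm deep, lie opposite each other, 22 mm from the axis. Pins fully in, the spanner's foot lies flat on the ring. Axes as cell: they do not turn with the ring.
- ring (a joint): Turn of the ring, rad: 0 is home at its stop, negative still to be turned (starts at -1.15 to -0.6); grows clockwise seen from above. Friction 0.2 N m, stop stiff; stays where left. Where the holes end up differs from ring to ring: when home, the line through them lies within 0.6 rad of the cell's x axis, either way. At a reading of -a the line lies a rad anticlockwise of its home direction.
- stand_seat (a point): The spanner's stand, on a fixed grey tray (120 x 185 mm, rim 12 mm high): a round pot, 65 mm bore, 80 mm outside, rim 26 mm above the bench, with a raised pad 32 mm across in the middle that carries the spanner's foot, the pins hanging beside it. This point is the centre of the pad's top, 16 mm above the bench, z up. A spare ring and a vial lie on the tray's +y part.
- spare_ring: Bystander: loose steel ring without holes, 60 mm across, 10 mm high, on the tray. Origin at the centre of its underside.
- vial: Bystander: small sample vial, 24 mm across, 55 mm tall, standing on the tray. Origin at its foot.
- beaker: Bystander: clear plastic beaker, 68 mm across, 85 mm tall. Origin at its foot.
- tube_rack: Bystander: white rack of test tubes, 52 x 150 mm, 101 mm tall. Origin at its foot.
- wash_bottle: Bystander: white plastic wash bottle with a blue cap, 68 mm across, 150 mm tall. Origin at its foot.
- amber_bottle: Bystander: brown glass bottle with an orange cap, 72 mm across, 145 mm tall. Origin at its foot.
- marker: Bystander: marker pen, 12 mm thick, 135 mm long, lying on the bench. Origin at its middle.
There are look-alikes about, which are no part of the job. Several things look just like the part that bears stand_seat: the one meant starts farthest to the robot's left.

How it is judged:
By the outcome, as a careful person would: the job done as asked, in the order asked, and still so for the second after the job is handed in, with the robot touching nothing.
It also fails if it takes over 64 s, if anything falls off the work surface, if the arm or the gripper's body presses on something with over 40 N, if the wrist force passes 120 N, or if a joint passes its speed limit or range.

## Working session

There is one attempt and no reset: what is moved stays moved. The work goes in short steps, Python scripts to look and compute and a tool call to move; the robot and the scene stay as the last step left them, time stands still between calls to the robot, and variables do not carry over. Pictures are saved under pics/ and viewed, at most 10 in all, crops included, and the job is handed in when it is done.

Besides the shell and the picture viewer there is one more tool, called after "Emit:" as a command line: name --pt "numbers of a row" for each row, then --argument value for the rest. jog_arm: Moves the arm, as the interface text tells. Its arguments: {"type":"object","properties":{"hand":{"type":"array"},"travel":{"type":"array"},"yaw":{"type":"array"},"grip_force":{"type":"number"}},"required":["hand","travel","yaw"]}

```bash
mkdir -p pics; cat > h.py <<'E'
from rig import env
import numpy as np, cv2
def save(n,f):
    im=env.get_image(n); cv2.imwrite('pics/'+f,im[:,:,::-1]); return im
def cam(n,s=None):
    c=env.calibration(n)
    if n=='wrist':
        s=s or env.observe(); H=np.array(c['hand_eye']); R=np.array(s['tool_rot']); p=np.array(s['position'])
        return c,R@H[:3,:3],R@H[:3,3]+p
    return c,np.array(c['rotation']),np.array(c['position'])
def px2w(n,u,v,z,s=None):
    c,R,p=cam(n,s); d=R@np.array([(u-c['cx'])/c['fx'],(v-c['cy'])/c['fy'],1]); return p+d*(z-p[2])/d[2]
def w2px(n,P,s=None):
    c,R,p=cam(n,s); q=R.T@(np.array(P)-p); return c['fx']*q[0]/q[2]+c['cx'],c['fy']*q[1]/q[2]+c['cy']
E
python3 - <<'E'
from h import *
a=save('top','top.png'); b=save('scene','scene.png')
for n in ['top','scene']: print(env.calibration(n))
print(env.calibration('wrist'),env.finger_overhang,env.observe())
E
```

```text
{'fx': 519.7785605336784, 'fy': 519.7785605336784, 'cx': 274.9151429606295, 'cy': 208.41787675720784, 'position': array([ 0.14713076, -0.14181928,  1.99359305]), 'rotation': array([[ 0.00453191, -0.9835585 ,  0.18053294],
       [-0.99997928, -0.00528289, -0.0036792 ],
       [ 0.00457244, -0.18051252, -0.98356206]])}
{'fx': 493.5874756144145, 'fy': 493.5874756144145, 'cx': 278.4016627645749, 'cy': 207.75549407995757, 'position': array([1.13581407, 0.81737374, 1.25811201]), 'rotation': array([[-0.82876327,  0.41766514, -0.37243425],
       [ 0.55932539,  0.5974336 , -0.57465485],
       [-0.01750856, -0.68456477, -0.72874174]])}
{'fx': 313.8368721534574, 'fy': 313.8368721534574, 'cx': 284.29615799486, 'cy': 209.11534566277498, 'hand_eye': array([[-1.29356509e-03, -9.46397390e-01, -3.23002024e-01,
         8.22812618e-02],
       [ 9.99998968e-01, -1.02257286e-03, -1.00867317e-03,
         5.20781517e-04],
       [ 6.24312554e-04, -3.23002995e-01,  9.46397736e-01,
        -1.24181078e-01],
       [ 0.00000000e+00,  0.00000000e+00,  0.00000000e+00,
         1.00000000e+00]])} 0.017 {'time_s': 0.1, 'q': array([-7.83980166e+01,  2.18383072e+01,  7.43778919e+01, -9.88915175e-04,
        8.38562884e+01, -1.23357301e+01]), 'qvel': array([-0.07417261, -0.01426214, -0.07980091, -0.12908308, -0.00933513,
        0.07060526]), 'joint_efforts': array([ 4.17825737e-03, -4.49218905e+01, -2.31658924e+01, -1.74364541e-04,
        3.68355351e-03, -2.42013662e-07]), 'position': array([ 0.22310743, -0.50247214,  0.24777729]), 'tool_rot': array([[ 9.13986364e-01,  4.05744814e-01, -2.71245675e-04],
       [ 4.05744825e-01, -9.13985563e-01,  1.23584458e-03],
       [ 2.53522897e-04, -1.23960162e-03, -9.99999200e-01]]), 'ft_force': array([-0.76134873,  0.55331757,  0.61644973]), 'wrist_torque': array([-0.07341248, -0.02810378,  0.01905323]), 'gripper_force': 0.0, 'grip_width': 0.08524831735254206}
```

View pics/top.png

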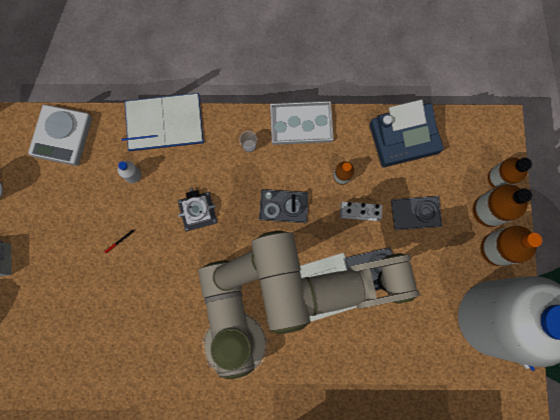

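View pics/scene.png

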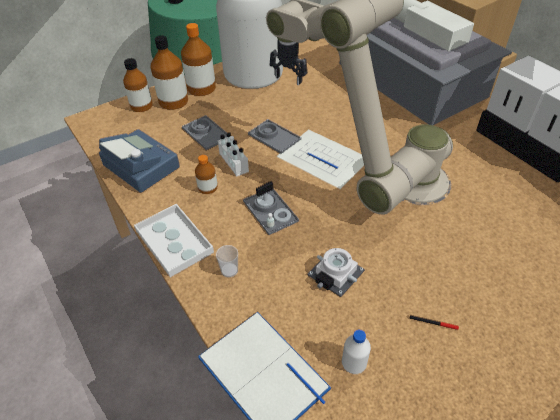

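The top view shows three trays with pots: (293,204), (425,212) and (375,262), the last partly under the arm. The robot's left is image left, so I choose (293,204). It holds the spanner, with the spare ring at (272,210) and the vial at (268,195). The cell is at (197,209). I'll check this with a close crop.

```bash
python3 - <<'E'
from h import *
im=cv2.imread('pics/top.png')
a=cv2.resize(im[165:245,160:320],None,fx=5,fy=5,interpolation=cv2.INTER_CUBIC)
cv2.imwrite('pics/crop1.png',a)
print(px2w('top',197,208,.07),px2w('top',293,203,.1),px2w('top',293,206,.026))
E
```

```text
[0.50023041 0.14399729 0.07      ] [ 0.51550553 -0.21593461  0.1       ] [ 0.51812759 -0.21881038  0.026     ]
```

View pics/crop1.png

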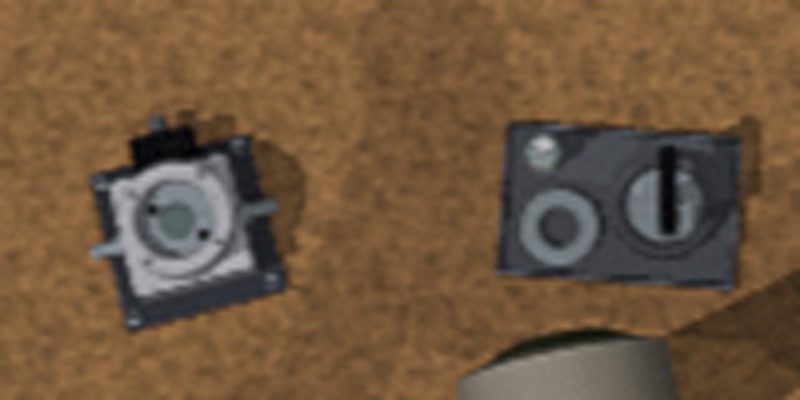

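The crop shows the spanner handle at about (668,190), lying along world x, in the leftmost pot. The spare ring is at (560,228) and the vial at (542,150). The cell is yawed about +14°. The ring holes are at (153,210) and (203,234), so the hole line lies at about 64° in the world. I'll move above the spanner.

Emit:
jog_arm --hand '[0.085, 0.085, 0.085, 0.085, 0.085]' --pt "0.03 0.03 0.02" --pt "0.04 0.04 0" --pt "0.04 0.04 0" --pt "0.04 0.04 0" --pt "0.04 0.04 0" --yaw '[-0.085, -0.085, -0.085, -0.085, -0.078]'

```text
time_s: 0.72
position: [0.4142, -0.3111, 0.2681]
tool_rot: [[1.0, -0.003, -0.0], [-0.003, -1.0, 0.0], [-0.0, -0.0, -1.0]]
ft_force: [-0.1, -0.7, -0.1]
grip_width: 0.0849
gripper_force: 0.0
```

Emit:
jog_arm --hand '[0.085, 0.085, 0.085, 0.085, 0.085]' --pt "0.04 0.04 0" --pt "0.03 0.03 0" --pt "0.03 0.025 0" --pt "0 0 0" --pt "0 0 0" --yaw '[0, 0, 0, 0, 0]'

```text
time_s: 1.35
position: [0.5128, -0.2179, 0.268]
tool_rot: [[1.0, -0.0, -0.001], [-0.0, -1.0, 0.0], [-0.001, -0.0, -1.0]]
ft_force: [0.1, 0.4, -0.2]
grip_width: 0.0849
gripper_force: 0.0
```

```bash
python3 - <<'E'
from h import *
s=env.observe(); print(s['position'],s['tool_rot'],s['time_s'],s['ft_force'],s['q'])
save('wrist','w1.png')
E
```

```text
[ 0.51277314 -0.21790632  0.26800933] [[ 9.99999637e-01 -2.13295104e-04 -8.25446153e-04]
 [-2.13092693e-04 -9.99999947e-01  2.45294644e-04]
 [-8.25498429e-04 -2.45118658e-04 -9.99999629e-01]] 1.35 [ 0.05032417  0.4017004  -0.18950286] [-3.51911452e+01  2.18115109e+01  7.10261351e+01 -1.57891892e-02
  8.72091045e+01  5.48218452e+01]
```

View pics/w1.png

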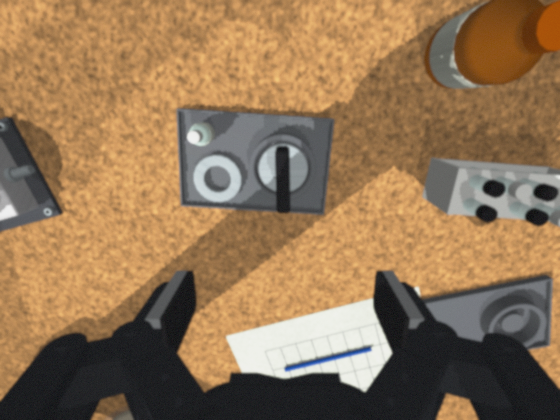

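```bash
python3 - <<'E'
from h import *
im=cv2.imread('pics/w1.png'); g=im.max(2)
m=(g<40).astype(np.uint8); m[:, :260]=0; m[:,310:]=0; m[:130]=0; m[225:]=0
n,l,st,c=cv2.connectedComponentsWithStats(m); i=1+np.argmax(st[1:,4]); print(st[i],c[i])
for v in range(st[i][1],st[i][1]+st[i][3],5):
    u=np.where(l[v]==i)[0]; print(v,u.min(),u.max(),g[v,272:296])
v0=st[i][1]+st[i][3]
print(px2w('wrist',283.5,v0,.097),px2w('wrist',283.5,v0-40,.097))
s=env.observe()
for P in [(.5145+a,-.216+b,z) for z in(.097,.063) for a in(.032,-.032) for b in(-.007,.007)]: print(np.round(P,3),np.round(w2px('wrist',P),1))
# top view
t=cv2.imread('pics/top.png').max(2); m=(t[190:216,285:302]<45); r,cc=np.where(m); print(r.min()+190,r.max()+190,cc.min()+285,cc.max()+285,r.mean()+190,cc.mean()+285)
print(px2w('top',cc.mean()+285,r.mean()+190,.09))
E
```

```text
[277 148  13  64 554] [282.83212996 184.40252708]
148 278 286 [181 184 177 156 112  63  37  30  21  28  31  25  29  30  39  66 110 163
 201 211 211 203 194 177]
153 279 286 [188 183 162 111  65  42  41  39  41  42  39  38  38  38  37  46  82 146
 192 214 216 214 209 195]
158 286 287 [182 177 157 114  64  43  43  45  44  43  40  40  42  41  37  33  59 105
 141 156 155 150 147 146]
163 284 287 [184 178 161 118  71  46  44  45  41  44  42  40  32  33  31  39  56  94
 128 143 145 147 143 147]
168 281 287 [183 177 163 124  79  48  45  43  40  39  37  34  39  30  36  31  54  90
 125 142 147 146 145 147]
173 280 287 [193 186 171 136  85  48  45  42  38  35  32  33  32  34  33  35  52  88
 126 145 151 151 150 151]
178 277 287 [179 154 133 109  70  38  32  33  32  30  31  32  31  35  31  35  51  87
 123 142 148 148 149 149]
183 278 287 [148 148 143 122  80  44  29  31  33  32  33  35  36  32  30  31  48  81
 116 137 147 147 147 147]
188 278 287 [139 144 139 123  85  42  31  32  34  31  28  33  31  33  35  32  50  81
 115 139 145 144 139 130]
193 277 288 [78 75 70 62 49 35 31 31 35 29 38 30 36 29 33 32 37 45 56 72 76 78 80 84]
198 277 287 [90 88 87 80 58 39 31 29 32 33 32 35 30 32 35 34 40 49 68 85 89 91 90 90]
203 277 288 [93 92 90 81 58 37 28 33 32 33 32 29 36 33 38 34 37 46 71 87 94 94 92 92]
208 278 289 [73 72 72 65 51 40 31 36 33 34 27 33 33 34 36 33 34 38 56 71 72 74 75 74]
[ 0.49116844 -0.21793975  0.097     ] [ 0.53169983 -0.218065    0.097     ]
[ 0.546 -0.223  0.097] [288.7 156.5]
[ 0.546 -0.209  0.097] [273.8 156.5]
[ 0.482 -0.223  0.097] [288.6 220.1]
[ 0.482 -0.209  0.097] [274.6 220.1]
[ 0.546 -0.223  0.063] [288.3 151.1]
[ 0.546 -0.209  0.063] [274.9 151.1]
[ 0.482 -0.223  0.063] [288.2 209.2]
[ 0.482 -0.209  0.063] [275.5 209.2]
194 211 292 301 202.27118644067798 293.52542372881356
[ 0.52023244 -0.21829218  0.09      ]
```

Emit:
jog_arm --hand '[0.085, 0.085, 0.085, 0.085, 0.085]' --pt "0.008 0 -0.03" --pt "0 0 -0.05" --pt "0 0 -0.018" --pt "0 0 0" --pt "0 0 0" --yaw '[0, 0, 0, 0, 0]'

```text
time_s: 2.02
position: [0.5212, -0.2185, 0.1715]
tool_rot: [[1.0, -0.001, 0.002], [-0.001, -1.0, -0.001], [0.002, 0.001, -1.0]]
ft_force: [-0.3, 0.0, 0.9]
grip_width: 0.0849
gripper_force: 0.0
```

```bash
python3 - <<'E'
from h import *
s=env.observe(); print(s['position'],s['time_s'])
im=save('wrist','w2.png'); g=cv2.imread('pics/w2.png').max(2)
for P in [(.521+a,-.2175+b,z) for z in(.097,.063) for a in(.032,-.032) for b in(-.007,.007)]: print(np.round(P,3),np.round(w2px('wrist',P),1))
print(w2px('wrist',(.521,-.2175,.026)))
E
```

```text
[ 0.52124401 -0.21846797  0.17153456] 2.025
[ 0.553 -0.224  0.097] [292.5 184.6]
[ 0.553 -0.21   0.097] [271.  184.7]
[ 0.489 -0.224  0.097] [292.  271.3]
[ 0.489 -0.21   0.097] [272.4 271.3]
[ 0.553 -0.224  0.063] [291.3 173.5]
[ 0.553 -0.21   0.063] [272.8 173.5]
[ 0.489 -0.224  0.063] [290.9 250.2]
[ 0.489 -0.21   0.063] [273.9 250.2]
(np.float64(282.4583324737898), np.float64(199.67659297556844))
```

View pics/w2.png

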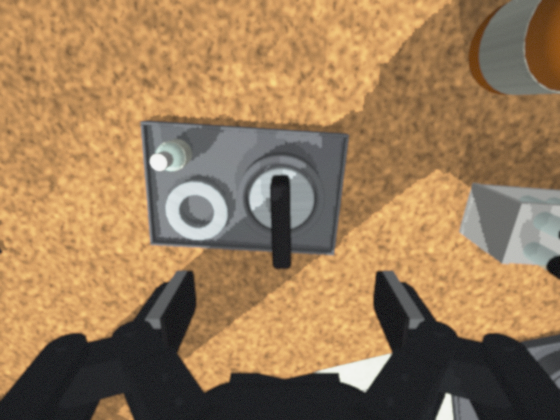

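The picture shows the handle from (281,175) to (283,269), against predicted rows 173–271, so the position agrees within about 1 mm. I'll go down and grip.

Emit:
jog_arm --hand '[0.05, 0.05, 0.05, 0.05, 0.05]' --pt "0 0.001 0" --pt "0 0 -0.03" --pt "0 0 -0.03" --pt "0 0 -0.03" --pt "0 0 0" --yaw '[0, 0.015, 0, 0, 0]'

```text
time_s: 2.7
position: [0.5205, -0.2162, 0.0793]
tool_rot: [[1.0, 0.015, -0.003], [0.015, -1.0, 0.002], [-0.003, -0.002, -1.0]]
ft_force: [-0.3, -0.1, 0.0]
grip_width: 0.0501
gripper_force: 0.0
```

Emit:
jog_arm --hand '[0.0, 0.0, 0.0, 0.0, 0.0]' --pt "0 0 0" --pt "0 0 0" --pt "0 0 0" --pt "0 0 0" --pt "0 0 0" --yaw '[0, 0, 0, 0, 0]' --grip_force 60

```text
time_s: 3.32
position: [0.5217, -0.2169, 0.0818]
tool_rot: [[1.0, 0.015, 0.002], [0.015, -1.0, -0.001], [0.002, 0.001, -1.0]]
ft_force: [0.3, 0.6, 6.8]
grip_width: 0.0133
gripper_force: 58.6
```

Emit:
jog_arm --hand '[0.0, 0.0, 0.0, 0.0, 0.0]' --pt "0 0 0.01" --pt "0 0 0.02" --pt "0 0 0.04" --pt "0 0 0.05" --pt "0 0 0.0" --yaw '[0, 0, 0, 0, 0]'

```text
time_s: 3.95
position: [0.5222, -0.2173, 0.2043]
tool_rot: [[1.0, 0.015, 0.006], [0.015, -1.0, -0.004], [0.006, 0.005, -1.0]]
ft_force: [0.0, 0.5, -4.2]
grip_width: 0.0135
gripper_force: 59.0
```

```bash
python3 - <<'E'
from h import *
s=env.observe(); print(s['position'],s['ft_force'],s['wrist_torque'],s['q'])
# cell: refine with top picture (arm-free): collar centre + hole line
im=cv2.imread('pics/top.png'); g=cv2.cvtColor(im,cv2.COLOR_BGR2GRAY)
for n,u,v in [('holeA',160+153/5,165+210/5),('holeB',160+203/5,165+234/5)]:
    print(n,px2w('top',u,v,.054))
sub=g[198:222,184:210]; print(sub)
E
```

```text
[ 0.52217972 -0.21732743  0.2043281 ] [ 2.19994711e-03  5.36670903e-01 -4.15638039e+00] [0.01614405 0.04213289 0.02112548] [-3.45860837e+01  2.51715953e+01  7.64178734e+01 -1.94758456e-03
  7.79671418e+01  5.45594785e+01]
holeA [0.50689332 0.17075449 0.054     ]
holeB [0.48861018 0.13228936 0.054     ]
[[ 55  51  35   9  26  57  95 132 162 173 173 170 172 170 159 130 101  92
   93 104 115  85  43  31  32  32]
 [ 36  35  34  49  95 151 172 173 173 168 167 169 167 166 164 132 109 115
  104 103 114  95  58  35  31  31]
 [ 75  76  87 131 163 174 173 166 157 152 152 154 157 159 160 138 130 150
  145 112 107 105  75  37  32  32]
 [168 162 157 166 171 165 154 123 104 101 112 116 112 118 139 153 161 167
  165 147 112 104  82  39  28  31]
 [162 155 158 164 161 135 101  87 113 131 132 131 132 131 129 128 148 164
  166 164 130 105  84  43  34  29]
 [153 138 121 143 139  93  75 114 134 134 135 134 135 135 133 131 132 152
  161 164 149 113  85  55  34  33]
 [160 146 123 117 106  80  90 120 139 135 133 131 132 135 134 133 132 149
  151 156 165 132 101  74  36  25]
 [160 168 158 122  83  79 104 127
[... 1120 characters left out ...]
38 160 170
  170 134  85  84 113 126 156 133]
 [ 60 138 170 166 161 145 138 129 112 103  92  94 107 130 156 168 170 165
  138  90  88 116 156 174 177 153]
 [ 53 135 170 160 140 106 135 168 169 167 168 168 167 169 169 169 167 132
   93  95 146 173 175 176 174 166]
 [ 44  95 152 169 153 142 154 165 165 168 169 171 170 170 163 139 110  90
  108 155 175 174 169 165 156 137]
 [ 42  73 143 170 170 151 143 146 146 152 159 158 148 130 109  92  97 113
  146 165 166 141 104  88  87  84]
 [ 43  56 137 170 167 166 166 153 132 124 114 109 104 106 115 116 144 145
  111  91  88  84  76  67  58  56]
 [ 44  52 133 167 170 170 166 169 168 167 166 162 161 147 120  90  83  89
   80  73  63  56  52  49  48  49]]
```

Emit:
jog_arm --hand '[0.0, 0.0, 0.0, 0.0, 0.0]' --pt "-0.01 0.03 0" --pt "-0.01 0.045 0" --pt "-0.01 0.045 0" --pt "-0.01 0.045 0" --pt "-0.01 0.045 0" --yaw '[0.1, 0.15, 0.15, 0.15, 0.15]'

```text
time_s: 4.58
position: [0.47, -0.0052, 0.1993]
tool_rot: [[0.752, 0.659, -0.002], [0.659, -0.752, 0.001], [-0.001, -0.002, -1.0]]
ft_force: [0.5, 0.2, -2.5]
grip_width: 0.0132
gripper_force: 59.2
```

Emit:
jog_arm --hand '[0.0, 0.0, 0.0, 0.0, 0.0]' --pt "-0.01 0.035 0" --pt "0 0.03 0" --pt "0 0 0" --pt "0 0 0" --pt "0 0 0" --yaw '[0.15, 0.15, 0.1, 0, 0]'

```text
time_s: 5.2
position: [0.4609, 0.0581, 0.1998]
tool_rot: [[0.443, 0.897, -0.001], [0.897, -0.443, 0.0], [-0.0, -0.001, -1.0]]
ft_force: [-0.5, 0.3, -3.7]
grip_width: 0.013
gripper_force: 59.2
```

```bash
python3 - <<'E'
from h import *
s=env.observe(); print(s['position'],s['tool_rot'],s['time_s'],s['q'])
save('wrist','w3.png')
for P in [(.4977,.1515,.07),(.5069,.1708,.056),(.4886,.1323,.056)]: print(w2px('wrist',P,s))
E
```

```text
[0.46087896 0.05807884 0.19983387] [[ 4.42562499e-01  8.96736873e-01 -1.18922880e-03]
 [ 8.96737555e-01 -4.42562704e-01  9.95276959e-05]
 [-4.37058157e-04 -1.11047335e-03 -9.99999288e-01]] 5.2 [-7.46784728e+00  1.59679743e+01  9.19903920e+01 -3.36438299e-03
  7.21099347e+01  1.88006981e+01]
(np.float64(273.75900426770835), np.float64(76.7805350528163))
(np.float64(273.6598761970072), np.float64(48.02811994923934))
(np.float64(275.07647957743967), np.float64(106.43091734468379))
```

View pics/w3.png

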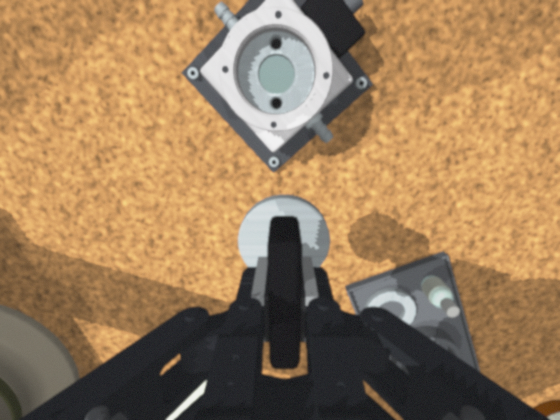

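The picture shows the ring holes at about (276,43) and (276,103), the collar around (277,73), and the foot's left, upper and right outline around (284,240). I'll measure these precisely.

```bash
cat > m.py <<'E'
from h import *
from scipy.optimize import least_squares
def holes(f,s,guess,r=9,z=.055):
    g=cv2.imread('pics/'+f).max(2).astype(float); out=[]
    for u,v in guess:
        for _ in range(3):
            y0,x0=int(round(v))-r,int(round(u))-r; y0=max(y0,0)
            w=np.clip(100-g[y0:y0+2*r+1,x0:x0+2*r+1],0,None); yy,xx=np.mgrid[y0:y0+w.shape[0],x0:x0+w.shape[1]]
            u,v=(w*xx).sum()/w.sum(),(w*yy).sum()/w.sum()
        out.append((u,v))
    W=np.array([px2w('wrist',*p,z,s) for p in out]); return out,W
def circ(f,s,P,R,angs,sign,span=8):
    "fit world circle (x,y) of radius R at height P[2] to strongest radial gradient; sign +1 = brighter outside"
    g=cv2.GaussianBlur(cv2.cvtColor(cv2.imread('pics/'+f),cv2.COLOR_BGR2GRAY),(0,0),1).astype(np.float32)
    c=np.array(P,float)
    for it in range(4):
        pts=[]
        for a in angs:
            rr=np.arange(R-.006,R+.006,.0003); q=np.array([w2px('wrist',c+[r*np.cos(a),r*np.sin(a),0],s) for r in rr],np.float32)
            val=cv2.remap(g,q[:,0][None],q[:,1][None],cv2.INTER_LINEAR)[0]; d=sign*np.gradient(val); i=np.argmax(d)
            pts.append(c[:2]+rr[i]*np.array([np.cos(a),np.sin(a)]))
        pts=np.array(pts); r=least_squares(lambda p:np.hypot(*(pts-p[:2]).T)-p[2],[c[0],c[1],R],loss='soft_l1',f_scale=.0005).x
        c[:2]=r[:2]
    return r
E
python3 - <<'E'
from m import *
s=env.observe(); p,W=holes('w3.png',s,[(276,43),(276,103)]); print(p,W,W.mean(0),np.hypot(*(W[0]-W[1])[:2]),np.degrees(np.arctan2(*(W[0]-W[1])[[1,0]])))
A=np.linspace(0,2*np.pi,60,endpoint=False)
print('outer',circ('w3.png',s,(.4977,.1515,.07),.043,A,-1))
print('bore',circ('w3.png',s,(.4977,.1515,.07),.0312,A,1))
yaw=np.arctan2(.8967,.4426); t=s['position']
print('foot',t,circ('w3.png',s,(t[0],t[1],t[2]-.0538),.029,yaw+np.radians(np.linspace(-80,80,40)),-1))
E
```

```text
[(np.float64(275.53039927404717), np.float64(42.78130671506352)), (np.float64(275.9196099103848), np.float64(102.65419082762256))] [[0.51001917 0.17349896 0.055     ]
 [0.49065305 0.13453568 0.055     ]] [0.50033611 0.15401732 0.055     ] 0.043510736060526134 63.57100454628671Traceback (most recent call last):
  File "<stdin>", line 4, in <module>
  File "m.py", line 19, in circ
    rr=np.arange(R-.006,R+.006,.0003); q=np.array([w2px('wrist',c+[r*np.cos(a),r*np.sin(a),0],s) for r in rr],np.float32)
                                                   ~~~~^^^^^^^^^^^^^^^^^^^^^^^^^^^^^^^^^^^^^^^^^
  File "h.py", line 14, in w2px
    c,R,p=cam(n,s); q=R.T@(np.array(P)-p); return c['fx']*q[0]/q[2]+c['cx'],c['fy']*q[1]/q[2]+c['cy']
          ~~~^^^^^
  File "h.py", line 6, in cam
    c=env.calibration(n)
ValueError: time passes only in moves, steps and waits
```

```bash
sed -i 's/^import numpy.*/&\nfrom functools import lru_cache\ncal=lru_cache(env.calibration)/; s/c=env.calibration(n)/c=cal(n)/' h.py
cat > r.py <<'E'
from m import *
import sys
f=sys.argv[1]; g=[tuple(map(float,a.split(','))) for a in sys.argv[2:4]]; zf=.0538
s=env.observe(); p,W=holes(f,s,g); print(W.mean(0),np.hypot(*(W[0]-W[1])[:2]),np.degrees(np.arctan2(*(W[0]-W[1])[[1,0]])))
A=np.linspace(0,2*np.pi,60,endpoint=False); c=W.mean(0)
print('outer',circ(f,s,(c[0],c[1],.07),.043,A,-1))
print('bore',circ(f,s,(c[0],c[1],.07),.0315,A,1))
R=s['tool_rot']; yaw=np.arctan2(R[1,0],R[0,0]); t=s['position']
print('tcp',t,np.degrees(yaw),s['time_s'],'foot',circ(f,s,(t[0],t[1],t[2]-zf),.029,yaw+np.radians(np.linspace(-75,75,40)),-1))
E
python3 r.py w3.png 276,43 276,103
```

```text
[0.50033611 0.15401732 0.055     ] 0.043510736060526134 63.57100454628671
outer [0.49970219 0.15521647 0.0435733 ]
bore [0.50007727 0.15468199 0.03071597]
tcp [0.46100046 0.05800972 0.19997222] 63.74526417614244 5.25 foot [0.46047692 0.06042094 0.02670624]
```

Emit:
jog_arm --hand '[0.0, 0.0, 0.0, 0.0, 0.0]' --pt "0.015 0.036 -0.01" --pt "0.015 0.036 -0.015" --pt "0.01 0.024 -0.015" --pt "0 0 0" --pt "0 0 0" --yaw '[0, 0, 0, 0, 0]'

```text
time_s: 5.88
position: [0.5011, 0.1537, 0.1605]
tool_rot: [[0.441, 0.897, -0.0], [0.897, -0.441, -0.0], [-0.0, 0.0, -1.0]]
ft_force: [0.2, 0.5, -3.2]
grip_width: 0.0128
gripper_force: 59.2
```

```bash
python3 - <<'E'
from h import *
s=env.observe(); print(s['position'],s['tool_rot'][:,0],s['time_s'],s['ft_force'],s['wrist_torque'])
im=save('wrist','w4.png')
cv2.imwrite('pics/w4c.png',cv2.resize(cv2.imread('pics/w4.png')[140:340,150:420],None,fx=2.9,fy=2.9,interpolation=cv2.INTER_CUBIC))
E
```

```text
[0.5011097  0.15369669 0.16045812] [ 4.41211466e-01  8.97403108e-01 -3.22827547e-04] 5.875 [ 0.22195967  0.52745042 -3.16896372] [0.01490122 0.01222361 0.05126066]
```

View pics/w4c.png

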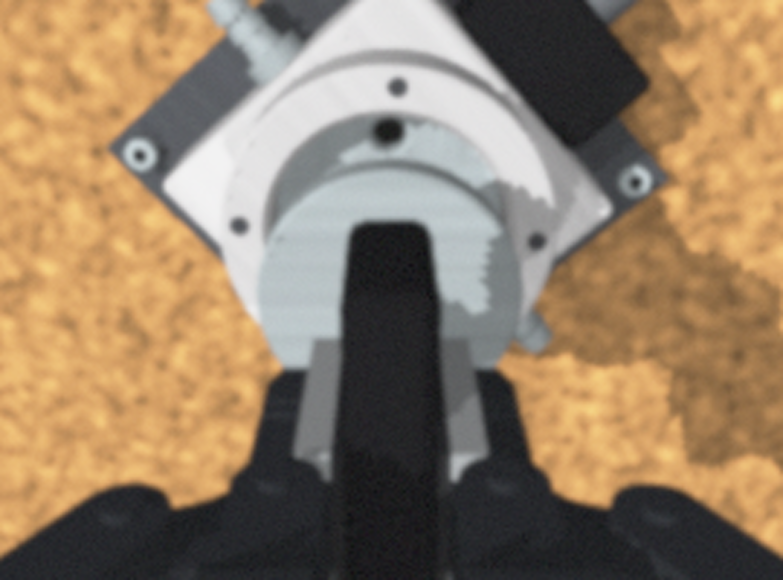

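The crop shows the foot edges at u 259 and 523, the collar screws at (239,225), (536,241) and (397,87), and the far ring hole at (388,130). I'll compute the offset.

```bash
cat > k.py <<'E'
from m import *
s=env.observe(); F=lambda u,v:(150+(u+.5)/2.9-.5,140+(v+.5)/2.9-.5)
g=cv2.imread('pics/w4c.png').max(2).astype(float)
def cen(u,v,r=16):
    w=g[v-r:v+r+1,u-r:u+r+1]; w=np.clip(np.median(w)-30-w,0,None); yy,xx=np.mgrid[v-r:v+r+1,u-r:u+r+1]; return F((w*xx).sum()/w.sum(),(w*yy).sum()/w.sum())
L,Rr,T=[np.array(px2w('wrist',*cen(*p),.07,s)) for p in[(239,225),(536,241),(397,87)]]
print('LR',np.hypot(*(L-Rr)[:2]),'centre',(L+Rr)/2,'T dist',np.hypot(*(T-(L+Rr)/2)[:2]))
H=px2w('wrist',*cen(388,130,20),.055,s); d=H-(L+Rr)/2; print('hole',H,np.hypot(*d[:2]),np.degrees(np.arctan2(d[1],d[0])))
R=s['tool_rot']; yaw=np.arctan2(R[1,0],R[0,0]); t=s['position']; c=(t[0],t[1],t[2]-.0538)
# foot with fixed radius: edges
gg=cv2.GaussianBlur(cv2.imread('pics/w4.png')[:,:,0],(0,0),.8).astype(np.float32)
for a in list(range(-80,-30,10))+list(range(-30,31,10))+list(range(40,81,10)):
    rr=np.arange(.024,.034,.0002); th=yaw+np.radians(a); q=np.array([w2px('wrist',(c[0]+r*np.cos(th),c[1]+r*np.sin(th),c[2]),s) for r in rr],np.float32)
    d=np.gradient(cv2.remap(gg,q[:,0][None],q[:,1][None],1)[0]); i=np.argmax(abs(d)); print(a,round(rr[i]*1e3,1),round(d[i],1),end=' | ')
print('\ntcp',t,np.degrees(yaw))
E
python3 k.py
```

```text
LR 0.07515543521844256 centre [0.50050277 0.15431533 0.07      ] T dist 0.03752804073175448
hole [0.51052872 0.17485171 0.055     ] 0.022853065817278116 63.978164749299516
-80 34.0 -9.4 | -70 34.0 6.3 | -60 24.4 -3.2 | -50 27.4 -7.8 | -40 28.0 -7.3 | -30 30.0 8.9 | -20 30.4 8.4 | -10 30.4 7.6 | 0 33.8 -10.8 | 10 28.6 -5.7 | 20 28.8 -5.6 | 30 28.8 -6.3 | 40 28.8 -6.5 | 50 33.8 8.9 | 60 31.2 6.6 | 70 28.2 2.6 | 80 28.8 2.4 | 
tcp [0.5011706  0.1535342  0.16072494] 63.79811377104306
```

Emit:
jog_arm --hand '[0.0, 0.0, 0.0, 0.0, 0.0]' --pt "-0.0005 0.0007 -0.008" --pt "0 0 -0.008" --pt "0 0 -0.004" --pt "0 0 0" --pt "0 0 0" --yaw '[0.003, 0, 0, 0, 0]'

```text
time_s: 6.55
position: [0.5008, 0.155, 0.1405]
tool_rot: [[0.438, 0.899, 0.0], [0.899, -0.438, 0.0], [0.0, 0.0, -1.0]]
ft_force: [0.5, 0.1, -3.1]
grip_width: 0.0131
gripper_force: 59.3
```

Emit:
jog_arm --hand '[0.0, 0.0, 0.0, 0.0, 0.0]' --pt "0 0 -0.002" --pt "0 0 -0.002" --pt "0 0 -0.001" --pt "0 0 -0.001" --pt "0 0 0" --yaw '[0, 0, 0, 0, 0]'

```text
time_s: 7.18
position: [0.5006, 0.155, 0.1343]
tool_rot: [[0.438, 0.899, -0.0], [0.899, -0.438, -0.0], [-0.0, -0.0, -1.0]]
ft_force: [0.4, -0.3, -3.1]
grip_width: 0.013
gripper_force: 59.3
```

Emit:
jog_arm --hand '[0.0, 0.0, 0.0, 0.0, 0.0]' --pt "0 -0.0006 -0.001" --pt "0 0 -0.001" --pt "0 0 -0.001" --pt "0 0 -0.001" --pt "0 0 0" --yaw '[0, 0, 0, 0, 0]'

```text
time_s: 7.8
position: [0.5006, 0.1544, 0.1302]
tool_rot: [[0.438, 0.899, -0.0], [0.899, -0.438, -0.0], [-0.0, -0.0, -1.0]]
ft_force: [0.0, 0.1, -3.3]
grip_width: 0.0135
gripper_force: 59.3
```

Emit:
jog_arm --hand '[0.0, 0.0, 0.0, 0.0, 0.0]' --pt "0 0 -0.0005" --pt "0 0 -0.0005" --pt "0 0 -0.0005" --pt "0 0 -0.0005" --pt "0 0 0" --yaw '[0, 0, 0, 0, 0]'

```text
time_s: 8.43
position: [0.5007, 0.1544, 0.1283]
tool_rot: [[0.438, 0.899, -0.0], [0.899, -0.438, 0.0], [-0.0, -0.0, -1.0]]
ft_force: [-0.5, -0.4, -2.5]
grip_width: 0.0132
gripper_force: 59.3
```

Emit:
jog_arm --hand '[0.0, 0.0, 0.0, 0.0, 0.0]' --pt "0 0 -0.0005" --pt "0 0 -0.0005" --pt "0 0 -0.0005" --pt "0 0 0" --pt "0 0 0" --yaw '[0, 0, 0, 0, 0]'

```text
time_s: 9.05
position: [0.5007, 0.1544, 0.1268]
tool_rot: [[0.438, 0.899, 0.0], [0.899, -0.438, 0.0], [0.0, -0.0, -1.0]]
ft_force: [0.2, -0.5, -2.1]
grip_width: 0.0132
gripper_force: 59.3
```

Emit:
jog_arm --hand '[0.0, 0.0, 0.0, 0.0, 0.0]' --pt "0 0 -0.0005" --pt "0 0 -0.0005" --pt "0 0 -0.0005" --pt "0 0 0" --pt "0 0 0" --yaw '[0, 0, 0, 0, 0]'

```text
time_s: 9.68
position: [0.5007, 0.1544, 0.1253]
tool_rot: [[0.438, 0.899, 0.0], [0.899, -0.438, 0.0], [0.0, 0.0, -1.0]]
ft_force: [0.6, -0.2, -4.0]
grip_width: 0.0135
gripper_force: 59.3
```

Emit:
jog_arm --hand '[0.0, 0.0, 0.0, 0.0, 0.0]' --pt "0 0 -0.0005" --pt "0 0 -0.0005" --pt "0 0 -0.0005" --pt "0 0 0" --pt "0 0 0" --yaw '[0, 0, 0, 0, 0]'

```text
time_s: 10.3
position: [0.5007, 0.1544, 0.1238]
tool_rot: [[0.438, 0.899, 0.0], [0.899, -0.438, 0.0], [0.0, 0.0, -1.0]]
ft_force: [1.2, 0.5, -3.3]
grip_width: 0.0131
gripper_force: 59.3
```

Emit:
jog_arm --hand '[0.0, 0.0, 0.0, 0.0, 0.0]' --pt "0 0 -0.0005" --pt "0 0 -0.0005" --pt "0 0 -0.0005" --pt "0 0 0" --pt "0 0 0" --yaw '[0, 0, 0, 0, 0]'

```text
time_s: 10.92
position: [0.5007, 0.1544, 0.1223]
tool_rot: [[0.438, 0.899, 0.0], [0.899, -0.438, 0.0], [0.0, 0.0, -1.0]]
ft_force: [-0.5, 0.5, -3.3]
grip_width: 0.0133
gripper_force: 59.3
```

Emit:
jog_arm --hand '[0.0, 0.0, 0.0, 0.0, 0.0]' --pt "0 0 -0.0003" --pt "0 0 0" --pt "0 0 0" --pt "0 0 0" --pt "0 0 0" --yaw '[0, -0.03, -0.03, -0.03, -0.03]' --grip_force 45

```text
time_s: 11.55
position: [0.501, 0.1543, 0.1222]
tool_rot: [[0.544, 0.839, 0.001], [0.839, -0.544, -0.0], [0.0, 0.001, -1.0]]
ft_force: [2.8, -2.3, -3.3]
grip_width: 0.0133
gripper_force: 59.2
```

```bash
cat > t.py <<'E'
from h import *
s=env.observe(); R=s['tool_rot']; print(s['time_s'],s['position'].round(4),'yaw',np.arctan2(R[1,0],R[0,0]).round(4),'F',s['ft_force'].round(1),'T',s['wrist_torque'].round(3),s['grip_width'],s['q'][5])
E
python3 t.py
```

```text
11.55 [0.501  0.1543 0.1222] yaw 0.996 F [ 2.8 -2.3 -3.3] T [-0.209 -0.42   0.263] 0.013349091613927909 37.12089893436633
```

Emit:
jog_arm --hand '[0.0, 0.0, 0.0, 0.0, 0.0]' --pt "0 0 0" --pt "0 0 0" --pt "0 0 0" --pt "0 0 0" --pt "0 0 0" --yaw '[-0.04, -0.04, -0.04, -0.04, -0.04]'

```text
time_s: 12.18
position: [0.5009, 0.1543, 0.1221]
tool_rot: [[0.7, 0.714, 0.001], [0.714, -0.7, -0.0], [0.0, 0.001, -1.0]]
ft_force: [1.0, -1.6, -3.3]
grip_width: 0.013
gripper_force: 59.2
```

```bash
python3 t.py
```

```text
12.175 [0.5009 0.1543 0.1221] yaw 0.7957 F [ 1.  -1.6 -3.3] T [-0.255 -0.382  0.256] 0.013033834881798736 48.59665122998658
```

Emit:
jog_arm --hand '[0.0, 0.0, 0.0, 0.0, 0.0]' --pt "0 0 0" --pt "0 0 0" --pt "0 0 0" --pt "0 0 0" --pt "0 0 0" --yaw '[-0.04, -0.04, -0.04, -0.04, -0.04]'

```text
time_s: 12.8
position: [0.5008, 0.1543, 0.1222]
tool_rot: [[0.828, 0.561, 0.001], [0.561, -0.828, -0.0], [0.0, 0.001, -1.0]]
ft_force: [1.4, -0.9, -3.5]
grip_width: 0.0131
gripper_force: 59.3
```

```bash
python3 t.py
```

```text
12.8 [0.5008 0.1543 0.1222] yaw 0.5956 F [ 1.4 -0.9 -3.5] T [-0.28  -0.294  0.178] 0.01306984890961269 60.056952874459554
```

Emit:
jog_arm --hand '[0.0, 0.0, 0.0, 0.0, 0.0]' --pt "0 0 0" --pt "0 0 0" --pt "0 0 0" --pt "0 0 0" --pt "0 0 0" --yaw '[-0.015, -0.015, -0.015, -0.015, -0.015]'

```text
time_s: 13.42
position: [0.5008, 0.1544, 0.1221]
tool_rot: [[0.867, 0.499, 0.0], [0.499, -0.867, -0.0], [0.0, 0.0, -1.0]]
ft_force: [1.7, -1.4, -2.4]
grip_width: 0.0131
gripper_force: 59.4
```

```bash
python3 t.py
```

```text
13.425 [0.5008 0.1544 0.1221] yaw 0.5219 F [ 1.7 -1.4 -2.4] T [-0.506 -0.432  0.191] 0.013126760879200025 64.28063607202158
```

Emit:
jog_arm --hand '[0.001, 0.001, 0.001, 0.001, 0.001]' --pt "0 0 0" --pt "0 0 0" --pt "0 0 0" --pt "0 0 0" --pt "0 0 0" --yaw '[0, 0, 0, -0.01, -0.01]' --grip_force 30

```text
time_s: 14.05
position: [0.5007, 0.1544, 0.1221]
tool_rot: [[0.877, 0.481, 0.0], [0.481, -0.877, -0.0], [0.0, 0.0, -1.0]]
ft_force: [1.1, -3.2, -1.1]
grip_width: 0.0134
gripper_force: 59.5
```

```bash
python3 t.py
```

```text
14.05 [0.5007 0.1544 0.1221] yaw 0.5021 F [ 1.1 -3.2 -1.1] T [-0.551 -0.493  0.196] 0.013447193992029864 65.41280545265026
```

Emit:
jog_arm --hand '[0.001, 0.001, 0.001, 0.001, 0.001]' --pt "0 0 0" --pt "0 0 0" --pt "0 0 0" --pt "0 0 0" --pt "0 0 0" --yaw '[-0.01, -0.01, -0.01, -0.01, 0]'

```text
time_s: 14.68
position: [0.5007, 0.1544, 0.1221]
tool_rot: [[0.895, 0.446, 0.0], [0.446, -0.895, 0.0], [0.0, 0.0, -1.0]]
ft_force: [2.3, -3.4, -1.5]
grip_width: 0.0128
gripper_force: 59.6
```

```bash
python3 t.py
```

```text
14.675 [0.5007 0.1544 0.1221] yaw 0.4626 F [ 2.3 -3.4 -1.5] T [-0.589 -0.53   0.174] 0.012791158264194852 67.67716680917113
```

Lowering the grip force had no effect while the fingers were closed. I'll regrip lightly so that slip limits the torque; the spanner is seated and stays put.

Emit:
jog_arm --hand '[0.022, 0.022, 0.022, 0.0, 0.0]' --pt "0 0 0" --pt "0 0 0" --pt "0 0 0" --pt "0 0 0" --pt "0 0 0" --yaw '[0, 0, 0, 0, 0]' --grip_force 25

```text
time_s: 15.3
position: [0.5006, 0.1545, 0.1221]
tool_rot: [[0.895, 0.447, -0.0], [0.447, -0.895, 0.0], [-0.0, -0.0, -1.0]]
ft_force: [-1.0, 0.3, 1.2]
grip_width: 0.0133
gripper_force: 27.6
```

Emit:
jog_arm --hand '[0.0, 0.0, 0.0, 0.0, 0.0]' --pt "0 0 0" --pt "0 0 0" --pt "0 0 0" --pt "0 0 0" --pt "0 0 0" --yaw '[0, 0, -0.005, -0.01, -0.01]'

```text
time_s: 15.92
position: [0.5006, 0.1544, 0.122]
tool_rot: [[0.906, 0.423, -0.0], [0.423, -0.906, 0.0], [0.0, -0.0, -1.0]]
ft_force: [-0.7, -0.0, 2.0]
grip_width: 0.0137
gripper_force: 27.9
```

```bash
python3 t.py
```

```text
15.925 [0.5006 0.1544 0.122 ] yaw 0.4371 F [-0.7 -0.   2. ] T [0.087 0.189 0.219] 0.01367155572892826 69.13592079196964
```

Grip is now 28 N and the lateral stress is gone. Turning continues.

Emit:
jog_arm --hand '[0.0, 0.0, 0.0, 0.0, 0.0]' --pt "0 0 0" --pt "0 0 0" --pt "0 0 0" --pt "0 0 0" --pt "0 0 0" --yaw '[-0.01, -0.01, -0.01, -0.01, 0]'

```text
time_s: 16.55
position: [0.5006, 0.1545, 0.122]
tool_rot: [[0.922, 0.387, 0.0], [0.387, -0.922, 0.0], [0.0, -0.0, -1.0]]
ft_force: [-1.5, 0.8, 2.2]
grip_width: 0.0135
gripper_force: 27.9
```

```bash
python3 t.py
```

```text
16.55 [0.5006 0.1545 0.122 ] yaw 0.3976 F [-1.5  0.8  2.2] T [0.179 0.28  0.147] 0.013530933920339036 71.40327607524478
```

Emit:
jog_arm --hand '[0.0, 0.0, 0.0, 0.0, 0.0]' --pt "0 0 0" --pt "0 0 0" --pt "0 0 0" --pt "0 0 0" --pt "0 0 0" --yaw '[-0.01, -0.01, -0.01, -0.01, 0]'

```text
time_s: 17.18
position: [0.5006, 0.1544, 0.122]
tool_rot: [[0.937, 0.35, -0.0], [0.35, -0.937, 0.0], [0.0, -0.0, -1.0]]
ft_force: [-1.5, 2.2, 2.5]
grip_width: 0.0137
gripper_force: 27.9
```

```bash
python3 t.py
```

```text
17.175 [0.5006 0.1544 0.122 ] yaw 0.3576 F [-1.5  2.2  2.5] T [0.198 0.289 0.194] 0.01367161752874481 73.69345820584267
```

Emit:
jog_arm --hand '[0.0, 0.0, 0.0, 0.0, 0.0]' --pt "0 0 0" --pt "0 0 0" --pt "0 0 0" --pt "0 0 0" --pt "0 0 0" --yaw '[-0.01, -0.01, -0.01, -0.01, 0]'

```text
time_s: 17.8
position: [0.5007, 0.1544, 0.122]
tool_rot: [[0.95, 0.312, 0.0], [0.312, -0.95, 0.0], [0.0, -0.0, -1.0]]
ft_force: [-1.9, 1.9, 3.3]
grip_width: 0.0139
gripper_force: 28.0
```

```bash
python3 t.py
```

```text
17.8 [0.5007 0.1544 0.122 ] yaw 0.3175 F [-1.9  1.9  3.3] T [0.265 0.263 0.137] 0.013910823660753658 75.98832495535626
```

Emit:
jog_arm --hand '[0.0, 0.0, 0.0, 0.0, 0.0]' --pt "0 0 0" --pt "0 0 0" --pt "0 0 0" --pt "0 0 0" --pt "0 0 0" --yaw '[-0.01, -0.01, -0.01, -0.01, 0]'

```text
time_s: 18.42
position: [0.5006, 0.1544, 0.122]
tool_rot: [[0.962, 0.274, -0.0], [0.274, -0.962, 0.0], [-0.0, -0.0, -1.0]]
ft_force: [-0.8, 1.3, 3.8]
grip_width: 0.0136
gripper_force: 28.0
```

```bash
python3 t.py
```

```text
18.425 [0.5006 0.1544 0.122 ] yaw 0.2775 F [-0.8  1.3  3.8] T [0.309 0.256 0.151] 0.013579801603905687 78.27837647391863
```

Emit:
jog_arm --hand '[0.0, 0.0, 0.0, 0.0, 0.0]' --pt "0 0 0.0002" --pt "0 0 0" --pt "0 0 0" --pt "0 0 0" --pt "0 0 0" --yaw '[-0.01, -0.01, -0.01, -0.01, 0]'

```text
time_s: 19.05
position: [0.5006, 0.1544, 0.1221]
tool_rot: [[0.972, 0.235, -0.0], [0.235, -0.972, 0.0], [-0.0, -0.0, -1.0]]
ft_force: [-0.8, 2.2, -0.9]
grip_width: 0.0134
gripper_force: 27.4
```

```bash
python3 t.py
```

```text
19.05 [0.5006 0.1544 0.1221] yaw 0.2375 F [-0.8  2.2 -0.9] T [0.39  0.098 0.151] 0.013447306965468869 80.57137706796392
```

Emit:
jog_arm --hand '[0.0, 0.0, 0.0, 0.0, 0.0]' --pt "0 0 0" --pt "0 0 0" --pt "0 0 0" --pt "0 0 0" --pt "0 0 0" --yaw '[-0.01, -0.01, -0.01, -0.01, 0]'

```text
time_s: 19.68
position: [0.5006, 0.1544, 0.1221]
tool_rot: [[0.981, 0.196, -0.0], [0.196, -0.981, 0.0], [-0.0, -0.0, -1.0]]
ft_force: [-0.4, 1.8, -2.3]
grip_width: 0.0133
gripper_force: 27.2
```

```bash
python3 t.py
```

```text
19.675 [0.5006 0.1544 0.1221] yaw 0.1976 F [-0.4  1.8 -2.3] T [0.415 0.108 0.219] 0.013303402991783607 82.85798842355472
```

Emit:
jog_arm --hand '[0.0, 0.0, 0.0, 0.0, 0.0]' --pt "0 0 0" --pt "0 0 0" --pt "0 0 0" --pt "0 0 0" --pt "0 0 0" --yaw '[-0.01, -0.01, -0.01, -0.01, 0]'

```text
time_s: 20.3
position: [0.5006, 0.1544, 0.1221]
tool_rot: [[0.988, 0.157, -0.0], [0.157, -0.988, 0.0], [-0.0, -0.0, -1.0]]
ft_force: [-0.2, 2.3, -4.4]
grip_width: 0.0137
gripper_force: 27.1
```

```bash
python3 t.py
```

```text
20.3 [0.5006 0.1544 0.1221] yaw 0.1576 F [-0.2  2.3 -4.4] T [0.394 0.094 0.186] 0.013662020573533237 85.15100386539076
```

Emit:
jog_arm --hand '[0.0, 0.0, 0.0, 0.0, 0.0]' --pt "0 0 0" --pt "0 0 0" --pt "0 0 0" --pt "0 0 0" --pt "0 0 0" --yaw '[-0.01, -0.01, -0.01, -0.01, 0]'

```text
time_s: 20.92
position: [0.5006, 0.1544, 0.1222]
tool_rot: [[0.993, 0.117, -0.0], [0.117, -0.993, 0.0], [-0.0, -0.0, -1.0]]
ft_force: [-0.2, 1.5, -4.5]
grip_width: 0.0135
gripper_force: 27.0
```

```bash
python3 t.py
```

```text
20.925 [0.5006 0.1544 0.1222] yaw 0.1176 F [-0.2  1.5 -4.5] T [0.502 0.121 0.142] 0.013450263659284936 87.44274828313756
```

Emit:
jog_arm --hand '[0.0, 0.0, 0.0, 0.0, 0.0]' --pt "0 0 0" --pt "0 0 0" --pt "0 0 0" --pt "0 0 0" --pt "0 0 0" --yaw '[-0.008, -0.008, -0.008, -0.008, 0]'

```text
time_s: 21.55
position: [0.5006, 0.1544, 0.1222]
tool_rot: [[0.996, 0.085, -0.0], [0.085, -0.996, 0.0], [-0.0, -0.0, -1.0]]
ft_force: [-0.6, 2.8, -4.8]
grip_width: 0.0132
gripper_force: 26.9
```

```bash
python3 t.py
```

```text
21.55 [0.5006 0.1544 0.1222] yaw 0.0856 F [-0.6  2.8 -4.8] T [0.513 0.09  0.2  ] 0.013201879454963301 89.27624010977775
```

Emit:
jog_arm --hand '[0.0, 0.0, 0.0, 0.0, 0.0]' --pt "0 0 0" --pt "0 0 0" --pt "0 0 0" --pt "0 0 0" --pt "0 0 0" --yaw '[-0.008, -0.008, -0.008, -0.008, 0]'

```text
time_s: 22.18
position: [0.5006, 0.1544, 0.1222]
tool_rot: [[0.999, 0.054, -0.0], [0.054, -0.999, 0.0], [-0.0, -0.0, -1.0]]
ft_force: [-0.3, 2.1, -6.1]
grip_width: 0.014
gripper_force: 26.9
```

```bash
python3 t.py
```

```text
22.175 [0.5006 0.1544 0.1222] yaw 0.0536 F [-0.3  2.1 -6.1] T [0.572 0.105 0.189] 0.014022223663608028 91.10772258093175
```

Emit:
jog_arm --hand '[0.0, 0.0, 0.0, 0.0, 0.0]' --pt "0 0 0" --pt "0 0 0" --pt "0 0 0" --pt "0 0 0" --pt "0 0 0" --yaw '[-0.008, -0.008, -0.008, -0.008, 0]'

```text
time_s: 22.8
position: [0.5006, 0.1544, 0.1222]
tool_rot: [[1.0, 0.022, -0.0], [0.022, -1.0, 0.0], [-0.0, -0.0, -1.0]]
ft_force: [-0.5, 1.3, -5.5]
grip_width: 0.0134
gripper_force: 26.9
```

```bash
python3 t.py
```

```text
22.8 [0.5006 0.1544 0.1222] yaw 0.0217 F [-0.5  1.3 -5.5] T [0.547 0.144 0.185] 0.013372883017538417 92.94061443632023
```

Emit:
jog_arm --hand '[0.0, 0.0, 0.0, 0.0, 0.0]' --pt "0 0 -0.0002" --pt "0 0 0" --pt "0 0 0" --pt "0 0 0" --pt "0 0 0" --yaw '[-0.008, -0.008, -0.008, -0.008, 0]'

```text
time_s: 23.42
position: [0.5007, 0.1544, 0.1221]
tool_rot: [[1.0, -0.01, 0.0], [-0.01, -1.0, 0.0], [0.0, -0.0, -1.0]]
ft_force: [-1.5, 2.6, -2.4]
grip_width: 0.0136
gripper_force: 27.2
```

```bash
python3 t.py
```

```text
23.425 [0.5007 0.1544 0.1221] yaw -0.0104 F [-1.5  2.6 -2.4] T [0.547 0.242 0.215] 0.013551258130818202 94.775801935066
```

Emit:
jog_arm --hand '[0.0, 0.0, 0.0, 0.0, 0.0]' --pt "0 0 0" --pt "0 0 0" --pt "0 0 0" --pt "0 0 0" --pt "0 0 0" --yaw '[-0.006, -0.006, -0.006, -0.006, 0]'

```text
time_s: 24.05
position: [0.5007, 0.1544, 0.1221]
tool_rot: [[0.999, -0.034, 0.0], [-0.034, -0.999, 0.0], [0.0, -0.0, -1.0]]
ft_force: [-0.3, 2.4, -0.7]
grip_width: 0.0133
gripper_force: 27.6
```

```bash
python3 t.py
```

```text
24.05 [0.5007 0.1544 0.1221] yaw -0.0343 F [-0.3  2.4 -0.7] T [0.588 0.279 0.175] 0.01330018075091987 96.14546041084152
```

Emit:
jog_arm --hand '[0.0, 0.0, 0.0, 0.0, 0.0]' --pt "0 0 0" --pt "0 0 0" --pt "0 0 0" --pt "0 0 0" --pt "0 0 0" --yaw '[-0.006, -0.006, -0.006, -0.006, 0]'

```text
time_s: 24.68
position: [0.5007, 0.1544, 0.1221]
tool_rot: [[0.998, -0.058, 0.0], [-0.058, -0.998, -0.0], [0.0, 0.0, -1.0]]
ft_force: [-1.5, 2.7, 0.2]
grip_width: 0.0135
gripper_force: 31.7
```

```bash
python3 t.py; python3 -c "
from h import *
save('wrist','w5.png')"
```

```text
24.675 [0.5007 0.1544 0.1221] yaw -0.0581 F [-1.5  2.7  0.2] T [0.592 0.221 0.556] 0.013478545650811469 97.51488355456075
```

View pics/w5.png

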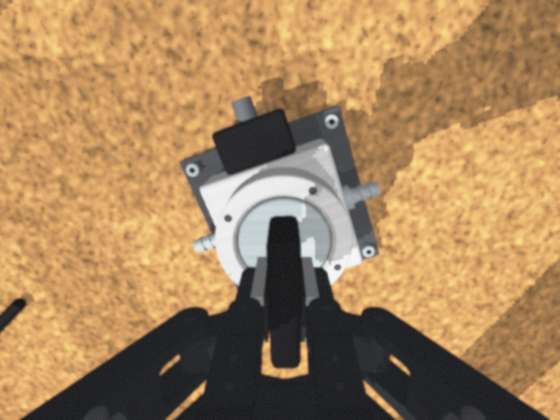

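The foot sits in the collar with the handle at (285,290). Tz jumped from about 0.18 to 0.56, which looks like the stop. I'll take one tiny step to confirm it.

Emit:
jog_arm --hand '[0.0, 0.0, 0.0, 0.0, 0.0]' --pt "0 0 0" --pt "0 0 0" --pt "0 0 0" --pt "0 0 0" --pt "0 0 0" --yaw '[-0.003, 0, 0, 0, 0]'

```text
time_s: 25.35
position: [0.5007, 0.1544, 0.1221]
tool_rot: [[0.998, -0.061, 0.0], [-0.061, -0.998, 0.0], [0.0, -0.0, -1.0]]
ft_force: [-1.4, 2.8, 1.4]
grip_width: 0.0136
gripper_force: 32.7
```

```bash
python3 t.py
```

```text
25.35 [0.5007 0.1544 0.1221] yaw -0.0612 F [-1.4  2.8  1.4] T [0.556 0.224 0.605] 0.013639961869147092 97.68647291674266
```

The torque rose again to 0.605, so the ring is at its stop. I'll back off within the pin play, regrip to release the stress, and lift straight out.

Emit:
jog_arm --hand '[0.0, 0.0, 0.0, 0.0, 0.0]' --pt "0 0 0" --pt "0 0 0" --pt "0 0 0" --pt "0 0 0" --pt "0 0 0" --yaw '[0.02, 0.02, 0.02, 0, 0]'

```text
time_s: 25.98
position: [0.5008, 0.1543, 0.1221]
tool_rot: [[1.0, -0.001, 0.0], [-0.001, -1.0, -0.0], [0.0, 0.0, -1.0]]
ft_force: [-0.3, 1.2, 1.2]
grip_width: 0.0135
gripper_force: 27.6
```

```bash
python3 t.py
```

```text
25.975 [0.5008 0.1543 0.1221] yaw -0.0014 F [-0.3  1.2  1.2] T [0.173 0.068 0.018] 0.013508109233777746 94.26079082044912
```

Emit:
jog_arm --hand '[0.022, 0.022, 0.022, 0.0, 0.0]' --pt "0 0 0" --pt "0 0 0" --pt "0 0 0" --pt "0 0 0" --pt "0 0 0" --yaw '[0, 0, 0, 0, 0]' --grip_force 60

```text
time_s: 26.6
position: [0.5007, 0.1544, 0.1221]
tool_rot: [[1.0, -0.001, 0.0], [-0.001, -1.0, -0.0], [0.0, 0.0, -1.0]]
ft_force: [-0.1, -0.0, 1.3]
grip_width: 0.0131
gripper_force: 58.9
```

Emit:
jog_arm --hand '[0.0, 0.0, 0.0, 0.0, 0.0]' --pt "0 0 0" --pt "0 0 0" --pt "0 0 0.002" --pt "0 0 0.002" --pt "0 0 0" --yaw '[0, 0, 0, 0, 0]'

```text
time_s: 27.22
position: [0.5006, 0.1545, 0.1259]
tool_rot: [[1.0, -0.001, -0.0], [-0.001, -1.0, 0.0], [-0.0, -0.0, -1.0]]
ft_force: [-0.2, -0.1, -3.5]
grip_width: 0.0132
gripper_force: 58.4
```

```bash
python3 t.py
```

```text
27.225 [0.5006 0.1545 0.1259] yaw -0.0012 F [-0.2 -0.1 -3.5] T [ 0.05  -0.007  0.024] 0.013238563947195801 94.25483823406579
```

Emit:
jog_arm --hand '[0.0, 0.0, 0.0, 0.0, 0.0]' --pt "0 0 0.005" --pt "0 0 0.01" --pt "0 0 0.02" --pt "0 0 0.03" --pt "0 0 0.01" --yaw '[0, 0, 0, 0, 0]'

```text
time_s: 27.85
position: [0.5012, 0.1545, 0.2031]
tool_rot: [[1.0, -0.001, 0.004], [-0.001, -1.0, 0.0], [0.004, -0.0, -1.0]]
ft_force: [-0.5, -0.2, -3.7]
grip_width: 0.0131
gripper_force: 58.6
```

Emit:
jog_arm --hand '[0.0, 0.0, 0.0, 0.0, 0.0]' --pt "0 -0.03 0" --pt "0 -0.045 0" --pt "0 -0.045 0" --pt "0 -0.03 0" --pt "0 0 0" --yaw '[0, 0, 0, 0, 0]'

```text
time_s: 28.48
position: [0.5005, 0.0028, 0.2006]
tool_rot: [[1.0, -0.004, -0.001], [-0.004, -1.0, -0.0], [-0.001, 0.0, -1.0]]
ft_force: [-0.5, -0.1, -2.3]
grip_width: 0.0133
gripper_force: 59.3
```

```bash
python3 -c "
from h import *
s=env.observe(); save('wrist','w6.png'); p=s['position']; print(p)
u,v=map(int,w2px('wrist',(.5005,.1543,.056),s)); print(u,v)
im=cv2.imread('pics/w6.png'); cv2.imwrite('pics/w6c.png',cv2.resize(im[max(v-60,0):v+60,max(u-80,0):u+80],None,fx=4,fy=4,interpolation=cv2.INTER_CUBIC))"
```

```text
[0.50052417 0.00280599 0.20062626]
114 200
```

View pics/w6c.png

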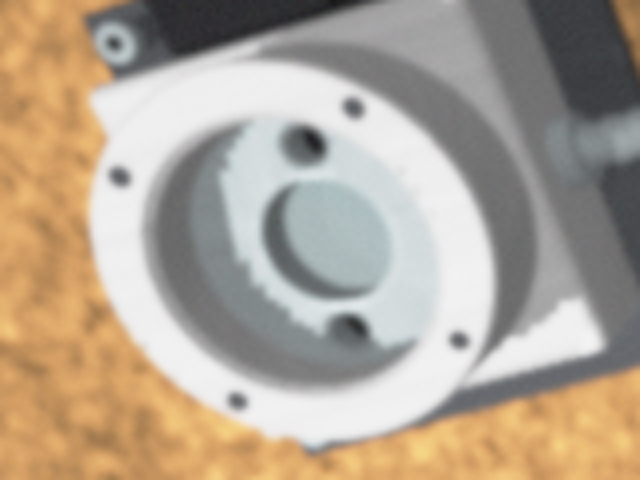

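The glass is intact, and the holes at (302,143) and (349,327) are turned to the home line. I'll take the spanner back to its stand.

Emit:
jog_arm --hand '[0.0, 0.0, 0.0, 0.0, 0.0]' --pt "0.004 -0.035 0" --pt "0.005 -0.05 0" --pt "0.006 -0.055 0" --pt "0.004 -0.05 0" --pt "0.002 -0.029 0" --yaw '[0.016, 0, 0, 0, 0]'

```text
time_s: 29.15
position: [0.5219, -0.2157, 0.2006]
tool_rot: [[1.0, 0.014, -0.0], [0.014, -1.0, 0.0], [-0.0, -0.0, -1.0]]
ft_force: [0.3, -0.0, -2.5]
grip_width: 0.013
gripper_force: 59.7
```

Emit:
jog_arm --hand '[0.0, 0.0, 0.0, 0.0, 0.0]' --pt "0 0 -0.02" --pt "0 0 -0.03" --pt "0 0 -0.02" --pt "0 0 -0.01" --pt "0 0 0" --yaw '[0, 0, 0, 0, 0]'

```text
time_s: 29.78
position: [0.5218, -0.2139, 0.1207]
tool_rot: [[1.0, 0.016, -0.001], [0.016, -1.0, 0.001], [-0.001, -0.001, -1.0]]
ft_force: [-0.1, 0.5, -2.6]
grip_width: 0.0131
gripper_force: 59.7
```

```bash
python3 t.py; python3 -c "
from h import *
save('wrist','w7.png')
im=cv2.imread('pics/w7.png'); cv2.imwrite('pics/w7c.png',cv2.resize(im[130:330,130:400],None,fx=2.9,fy=2.9,interpolation=cv2.INTER_CUBIC))"
```

```text
29.775 [ 0.5218 -0.2139  0.1207] yaw 0.0156 F [-0.1  0.5 -2.6] T [ 0.014 -0.016  0.034] 0.0130620511442523 54.78587461146991
```

View pics/w7c.png

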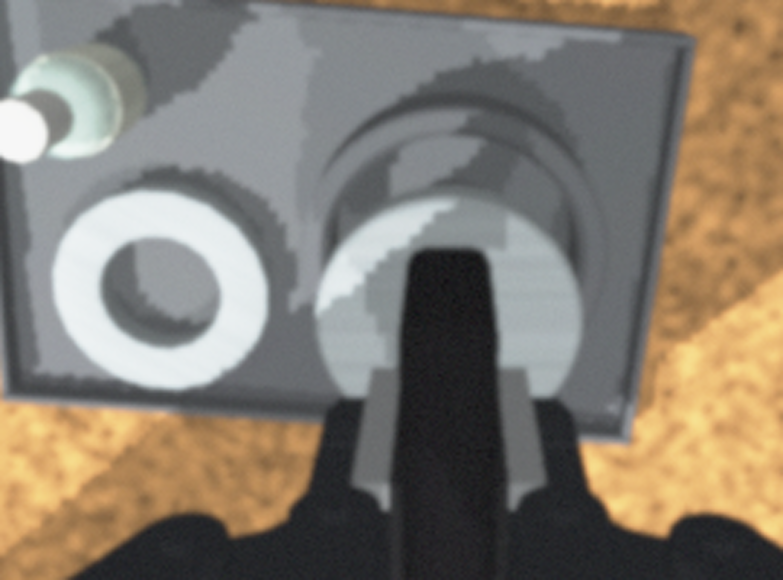

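The picture shows the pot's outer rim spanning u 315–605 (centre about 460) and the foot centred at 449. So I shift about 3 mm toward -y, which agrees with the pick-up pose.

Emit:
jog_arm --hand '[0.0, 0.0, 0.0, 0.0, 0.0]' --pt "0 -0.0033 0" --pt "0 0 -0.006" --pt "0 0 -0.006" --pt "0 0 -0.004" --pt "0 0 0" --yaw '[0, 0, 0, 0, 0]'

```text
time_s: 30.45
position: [0.5215, -0.2178, 0.1046]
tool_rot: [[1.0, 0.015, -0.001], [0.015, -1.0, 0.0], [-0.001, -0.0, -1.0]]
ft_force: [-0.7, 0.0, -3.2]
grip_width: 0.0133
gripper_force: 59.9
```

Emit:
jog_arm --hand '[0.0, 0.0, 0.0, 0.0, 0.0]' --pt "0 0 -0.005" --pt "0 0 -0.005" --pt "0 0 -0.005" --pt "0 0 -0.003" --pt "0 0 0" --yaw '[0, 0, 0, 0, 0]'

```text
time_s: 31.08
position: [0.5216, -0.2178, 0.0868]
tool_rot: [[1.0, 0.015, -0.0], [0.015, -1.0, 0.0], [-0.0, -0.0, -1.0]]
ft_force: [-0.0, -0.7, -2.4]
grip_width: 0.0128
gripper_force: 59.9
```

```bash
python3 t.py
```

```text
31.075 [ 0.5216 -0.2178  0.0868] yaw 0.0148 F [-0.  -0.7 -2.4] T [ 0.001 -0.013  0.015] 0.012818737401425266 54.486950908869254
```

Emit:
jog_arm --hand '[0.0, 0.0, 0.0, 0.0, 0.0]' --pt "0 0.0005 -0.002" --pt "0 0 -0.001" --pt "0 0 -0.001" --pt "0 0 -0.0005" --pt "0 0 0" --yaw '[0, 0, 0, 0, 0]'

```text
time_s: 31.7
position: [0.5217, -0.2174, 0.0825]
tool_rot: [[1.0, 0.015, 0.0], [0.015, -1.0, -0.0], [0.0, 0.0, -1.0]]
ft_force: [-0.1, -0.0, -3.5]
grip_width: 0.013
gripper_force: 59.9
```

```bash
python3 t.py
```

```text
31.7 [ 0.5217 -0.2174  0.0825] yaw 0.0148 F [-0.1 -0.  -3.5] T [-0.014  0.005  0.067] 0.013003402401122282 54.53101468630613
```

Emit:
jog_arm --hand '[0.0, 0.0, 0.0, 0.0, 0.0]' --pt "0 0 -0.0003" --pt "0 0 -0.0003" --pt "0 0 -0.0002" --pt "0 0 0" --pt "0 0 0" --yaw '[0, 0, 0, 0, 0]'

```text
time_s: 32.33
position: [0.5218, -0.2174, 0.0822]
tool_rot: [[1.0, 0.015, 0.001], [0.015, -1.0, -0.0], [0.001, 0.0, -1.0]]
ft_force: [-1.9, 0.1, 5.4]
grip_width: 0.0133
gripper_force: 61.1
```

```bash
python3 t.py
```

```text
32.325 [ 0.5218 -0.2174  0.0822] yaw 0.0148 F [-1.9  0.1  5.4] T [ 0.265  0.422 -0.045] 0.013304692610816736 54.5294155355995
```

Contact on the pad, so the spanner is seated. I'll release it and retreat upward.

Emit:
jog_arm --hand '[0.022, 0.03, 0.04, 0.045, 0.045]' --pt "0 0 0" --pt "0 0 0" --pt "0 0 0" --pt "0 0 0" --pt "0 0 0" --yaw '[0, 0, 0, 0, 0]'

```text
time_s: 32.95
position: [0.5217, -0.2174, 0.0817]
tool_rot: [[1.0, 0.015, 0.0], [0.015, -1.0, 0.0], [0.0, -0.0, -1.0]]
ft_force: [1.1, 0.4, 0.0]
grip_width: 0.0452
gripper_force: 0.0
```

Emit:
jog_arm --hand '[0.045, 0.045, 0.045, 0.045, 0.045]' --pt "0 0 0.01" --pt "0 0 0.03" --pt "0 0 0.04" --pt "0 0 0.03" --pt "0 0 0" --yaw '[0, 0, 0, 0, 0]'

```text
time_s: 33.58
position: [0.5224, -0.2178, 0.1946]
tool_rot: [[1.0, 0.015, 0.005], [0.015, -1.0, -0.003], [0.004, 0.003, -1.0]]
ft_force: [0.6, 0.3, -0.4]
grip_width: 0.0451
gripper_force: 0.0
```

```bash
python3 t.py; python3 -c "
from h import *
save('wrist','w8.png')"
```

```text
33.575 [ 0.5224 -0.2178  0.1946] yaw 0.015 F [ 0.6  0.3 -0.4] T [ 0.022 -0.057  0.031] 0.045086825580171234 54.52776752867963
```

View pics/w8.png

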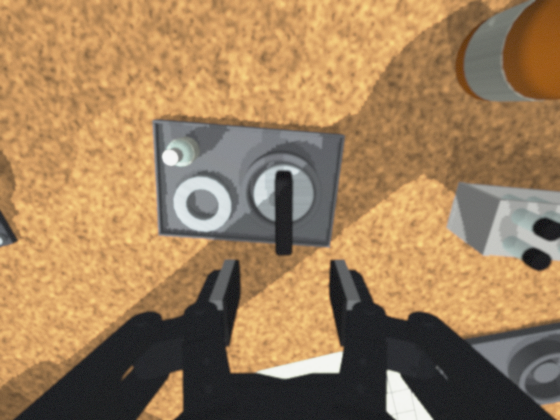

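The spanner stands upright in its pot, with the handle from (284,172) to (284,254). The spare ring and vial are unmoved. I'll hand the job in.

```bash
python3 -c "
from rig import env
print(env.close_job())"
```

```text
the job is handed in; nothing more can be done
None
```

The ring is screwed clockwise to its stop (wrist torque peaked at about 0.6 N m in the readings, glass looked intact afterwards), the spanner is back upright in its stand, and the job was handed in at about 34 s; no verdict was shown.

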